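# Zero the embossing press and set it for board

## Robot

A 6-joint arm with a two-finger parallel gripper is mounted at the origin on the work surface; the furniture and walls round the work are solid. World frame = base frame: x ahead of the robot, y to its left, z up, the work surface at z = 0. Lengths are in m, angles in rad, forces in N, time in s.
With the tool pointing down it reaches from about 0.375 to 0.925 m from the base axis. Payload 5.7 kg.
Tool frame: the origin (TCP) lies on the centre line of the jaws, within the pads' length; the fingertips stand arm.nose_length ahead of it and the grasp point (between the pads) lies 2 mm behind it (arm.nose_length is the distance from the TCP to the fingertips, in m); z points along the fingers, y is the line along which they close (so a half turn about z gives the same grasp; the last joint's range is limited). The gripper opens to 88 mm and grips with 3 to 60 N. Pads are 20 mm wide; open, the fingers measure 115 mm over their backs; the gripper's body (75 mm by 178 mm) begins 61 mm behind the grasp point.
Start: joints at [1.027, 0.359, 1.51, -0, 1.272, -0.115], TCP at [0.249, 0.546, 0.24] pointing down, gripper open.
Joint ranges: [-2.97, 2.97], [-1.01, 2.36], [0.21, 2.38], [-0.96, 4.11], [0.2, 2.71], [-2.98, 2.98]. Speed limits (rad/s): [2.39, 2.39, 3.14, 3.14, 3.14, 3.14].

## Interface

Orientations are given as a unit quaternion [x, y, z, w].
In Python, from bench import arm, eyes gives the robot as it stands.
- The arm moves only by the tool servo_tool, never from a script. Its argument "increments" is a list of rows, each a list of 7 numbers: the shift along the tool's x, y, z in m, then the turn, a rotation vector about the tool's x, y, z in degrees, then the closure, from -1 (fully open) to 1 (shut), so that 0 is half open. A call has 1 to 20 rows; each row shifts and turns the commanded pose from where the row before left it, along the tool's axes as they then stand; what a row does not reach is not made up. A row lasts 1/8 s, in which the tool goes at most 62.5 mm and 10.7 degrees, less where a joint would pass 70% of its speed; a pose out of reach is approached as far as the arm can. A call is refused whole if a number of a shift passes 0.0625 or a number of a turn 10.7, either way. A call with a gripper value outside its range is refused whole. The fingers move at their own pace and stop on an object; "force" is the grip in N (left out, the last holds). Time passes only in rows, so rows that do not move let the fingers close. It gives the time, the measured TCP pose, the force, the opening and the grip force at its end, in the units of the state.
- arm.read_state(): the state, without advancing time (a new reading comes with each control period).
- eyes.camera(name): name is "side" or "top"; returns a dict with "color" (400x640x3 uint8, red, green, blue), "K" (3x3 intrinsics, pixels), "k1" (the pictures are not rectified: a ray, as slopes to the right and down, at radius r is drawn at 1 + k1 r^2 times it, then the intrinsics apply), "world_from_camera" (4x4, takes a point from camera to world coordinates). Camera axes: x right, y up, looking along -z (the intrinsics and any distortion apply to the point x, -y, -z); pixel columns grow to the right and rows downward; lengths in m; the calibration is good to about 2 mm. A picture is of the moment at which its call begins. There is no depth.
- arm.hand_in(): hands the job in; it is judged then, once.
The state is a dict: "time_s": time; "qpos": joint angles; "qd": joint speeds; "tau": joint torques, N m; "tcp_pos": TCP position; "eef_rot": TCP orientation; "wrist_force": force on the tool from outside, world axes, zero at the start; "wrist_torque": the same for the moment, N m; "gripper_width": opening from 0.0 (shut) to 1.0 (fully open); "grip_force": force on a finger pad.
Only numpy, scipy, OpenCV 4.12 (cv2) and the standard library are available. Lean on these libraries where they do the work, as an engineer would, in place of code of your own. Each camera call takes 0.05 s, during which the arm holds its last target. There are 200 camera calls.

## Task

Set the embossing press for the thick board that was left in it: draw the board out and lay it on the desk clear of the press, turn the depth knob clockwise until the die stops against the table, then turn it back exactly four clicks. Finally slide the board back flat under the die, centred and square, right up to the column, and let go; leave the other things on the desk undisturbed.

Things in the scene. Friction and masses are not known exactly. Their poses are not given: they have to be found in the camera images.
- press: Desk embossing press, dark cast iron, fixed, 150 x 92 x 141 mm. Origin on the desk right below the common axis of die and knob; z up, +x from die back to column, so the throat and table face its -x side. Base plate: x -70 to +80, y -46 to +46, top z 15. Head: 49 mm across, z 56 to 100. The bent lever with a black ball behind the column (to x +142, z 140) is fixed and not used.
- press_stop (a point): Middle of the lower edge of the column's front face, at x = +22, y = 0, z = 30 mm in the frame of the press: the board's far end stops here. The steel table in front of it is 60 mm wide, runs from x = -70 to +22, and its top is at z = 30. The column is 46 mm wide.
- knob_grip (a point): Point on the vertical axis of the depth knob, 129.5 mm above the desk, a good height to grip. The knob is a round knurled metal grip 41 mm in diameter, z 107 to 141, that can be taken across at any yaw; below it a flat skirt 55 mm in diameter, top at z 107. The point turns with the knob.
- knob_pointer (a point): Outer end of the dark pointer rib on top of the knob, 20 mm from the axis. At the stop the rib points to the front of the press (its -x side), over the small bright index mark on the head; it moves anticlockwise seen from above as the knob is turned back. A short rib on the skirt points the same way; the skirt has a dark line per click.
- depth_knob (a joint): Knob angle, rad: 0 at the stop (die on table), growing anticlockwise seen from above (backing off, die rises 5 mm per rad) to 3.6; starts 5 to 10 clicks off. A sprung ball clicks every 20 degrees (0.349 rad) from the stop and draws the freed knob into the nearest click; turning takes about 0.08 N m. Four clicks back is 1.396. With the board under the die it cannot reach the stop.
- die_face (a point): Centre of the underside of the die, a round brass disc 25 mm in diameter that slides up and down below the head. It touches the table (z = 30) at the stop and stands 7 mm above it at four clicks.
- board_mid (a point): Centre (half-way up) of the loose board: stiff brown board 140 x 50 x 5 mm, 25 to 50 g, x along its length, y across. It starts flat on the press table under the die, its near end standing out 45 to 65 mm past the table's front edge. Fully home it lies flat with its centre at x = -48, y = 0, z = 32.5 mm in the frame of the press.
- ink_bottle: Bystander: square dark blue ink bottle with a round black cap, 55 x 55 x 68 mm, standing loose; origin at the centre of its underside.
- wax_seal: Bystander: brass wax seal, 28 mm across, 70 mm high, standing loose on its round foot; origin at the centre of its underside.
- eraser: Bystander: eraser, 21 x 45 x 12 mm, its y along its length, lying loose; origin at the centre of its underside. The free desk top round the work ends at slanting edges: on the left where world x + y = 0.76 m, on the right where x - y = 1.02 m.
- glasses_case: Bystander: dark spectacle case, 58 x 155 x 36 mm, its y along its length, lying loose; origin at the centre of its underside. Fixed and always in the same place near by: the desk's black stapler, 135 x 32 x 46 mm, centred at world x = 332, y = -21 mm, its length turned 70 degrees from world x.

How it is judged:
By the outcome, as a careful person would: the job done as asked, in the order asked, and still so for the second after the job is handed in, with the robot touching nothing.
It also fails if it takes over 67 s, if anything falls off the work surface, if the arm or the gripper's body presses on something with over 40 N, if the wrist force passes 120 N, or if a joint passes its speed limit or range.

## Working session

There is one attempt and no reset: what is moved stays moved. The work goes in short steps, Python scripts to look and compute and a tool call to move; the robot and the scene stay as the last step left them, time stands still between calls to the robot, and variables do not carry over. Pictures are saved under pics/ and viewed, at most 10 in all, crops included, and the job is handed in when it is done.

Besides the shell and the picture viewer there is one more tool, called after "Call:" by a JSON object that holds its "op" and its "data", one argument or row to a line. servo_tool: Moves the arm, as the interface text tells. Its arguments: {"type":"object","properties":{"increments":{"type":"array","items":{"type":"array","items":{"type":"number"}}},"force":{"type":"number"}},"required":["increments"]}

```bash
mkdir -p pics
cat > h.py <<'E'
import numpy as np, cv2
from bench import arm, eyes
from scipy.spatial.transform import Rotation as R
def shot(n,f=None):
    c=eyes.camera(n)
    if f: cv2.imwrite('pics/'+f,cv2.cvtColor(c['color'],cv2.COLOR_RGB2BGR))
    return c
def ray(c,u,v):
    K=c['K'];D=np.array([c['k1'],0,0,0,0.])
    p=cv2.undistortPoints(np.array([[[u,v]]],float),K,D)[0,0]
    T=c['world_from_camera'];d=T[:3,:3]@np.array([p[0],-p[1],-1.]);return T[:3,3],d
def onz(c,u,v,z):
    o,d=ray(c,u,v);return o+d*(z-o[2])/d[2]
def proj(c,P):
    T=np.linalg.inv(c['world_from_camera']);q=T[:3,:3]@np.array(P,float)+T[:3,3]
    x,y=q[0]/-q[2],-q[1]/-q[2];s=1+c['k1']*(x*x+y*y)
    return (c['K']@[x*s,y*s,1])[:2]
E
python3 - <<'E'
from h import *
for n in('top','side'):
    c=shot(n,n+'0.png');print(n,c['world_from_camera'].round(3).tolist(),c['K'].tolist(),c['k1'])
s=arm.read_state();print(s,arm.nose_length)
E
```

```text
top [[-0.022, 0.985, -0.169, 0.293], [-0.999, -0.027, -0.024, -0.033], [-0.028, 0.168, 0.985, 1.253], [0.0, 0.0, 0.0, 1.0]] [[437.742245011198, 0.0, 318.18487832192477], [0.0, 437.742245011198, 202.18298888315582], [0.0, 0.0, 1.0]] 0.015130099657977474
side [[0.979, -0.12, 0.164, 0.673], [0.203, 0.643, -0.739, -0.835], [-0.016, 0.757, 0.654, 0.84], [0.0, 0.0, 0.0, 1.0]] [[477.24334729171665, 0.0, 314.71595000506363], [0.0, 477.24334729171665, 201.4911851141192], [0.0, 0.0, 1.0]] -0.034299398511217556
{'time_s': 0.1, 'qpos': array([ 1.02690815e+00,  3.59394944e-01,  1.51129888e+00, -2.81817833e-05,
        1.27250307e+00, -1.15080646e-01]), 'qd': array([-9.42791117e-05, -2.56227898e-03, -2.92414242e-03,  1.11117040e-04,
       -1.28416850e-03,  9.11691985e-04]), 'tau': array([-1.12376131e-04, -5.16358709e+01, -2.71409065e+01,  6.77270140e-02,
        2.75941944e-02,  3.69909799e-05]), 'tcp_pos': array([0.24917353, 0.54517244, 0.23892591]), 'eef_rot': array([ 2.12760759e-01,  9.77103994e-01, -7.63333195e-04, -2.46790151e-04]), 'wrist_force': array([ 0.61724088, -0.58469427,  0.22292893]), 'wrist_torque': array([-0.00499298, -0.00303641,  0.02010937]), 'grip_force': 0.0, 'gripper_width': 1.0030553928358525} 0.017
```

View pics/top0.png

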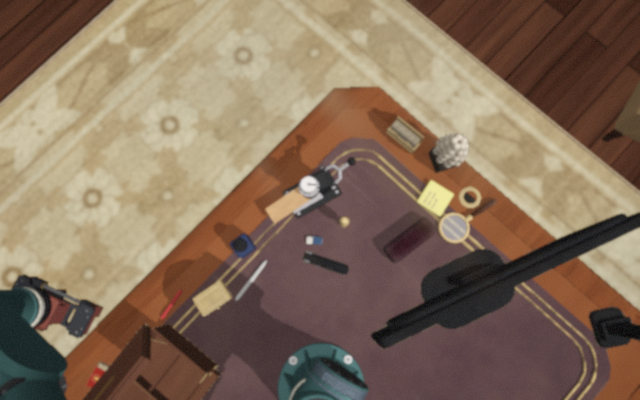

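View pics/side0.png

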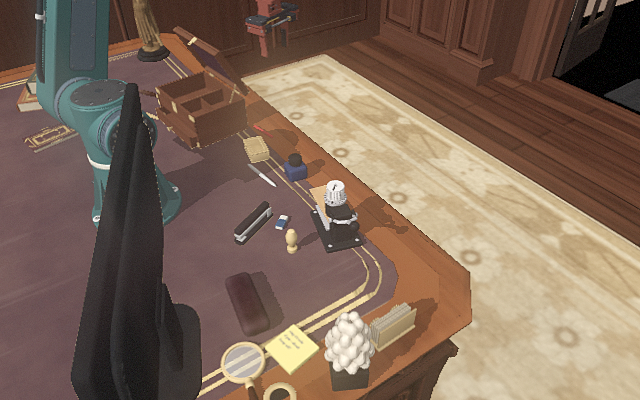

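The top view shows the press at about (315,190) with the board sticking out at (285,205), the ink bottle at (241,244), eraser at (315,240), wax seal at (344,221), case at (408,238) and stapler at (326,262). In the side view the knob is at (336,190). I'll enlarge both.

Run:
```python
from h import *
a=cv2.imread('pics/top0.png')[150:270,220:370];b=cv2.imread('pics/side0.png')[145:265,230:380]
cv2.imwrite('pics/z0.png',np.vstack([cv2.resize(x,(700,300) if 0 else None,fx=s,fy=s,interpolation=cv2.INTER_CUBIC) for x,s in((a[:, :],2.4),)] ) if 0 else np.hstack([cv2.resize(a[10:,30:],None,fx=3.3,fy=3.3,interpolation=2),cv2.resize(b[10:,30:],None,fx=3.3,fy=3.3,interpolation=2)]))
T=shot('top');S=shot('side')
hsv=cv2.cvtColor(T['color'],cv2.COLOR_RGB2HSV)
for k,(u,v,z) in dict(board=(287,206,.0325),knob=(309,186,.141),bottle=(241,244,.06),eraser=(315,240,.012),seal=(344,221,.05),case=(408,238,.036)).items(): print(k,onz(T,u,v,z).round(3),hsv[v,u])
print('side knob',onz(S,336,187,.141).round(3))
```

```text
board [0.493 0.085 0.032] [ 17  98 208]
knob [0.526 0.017 0.141] [  6   6 227]
bottle [0.387 0.209 0.06 ] [ 0  6 45]
eraser [0.397 0.008 0.012] [106 112 128]
seal [ 0.444 -0.074  0.05 ] [ 20  79 228]
case [ 0.394 -0.25   0.036] [167 130  59]
side knob [0.535 0.015 0.141]
```

View pics/z0.png

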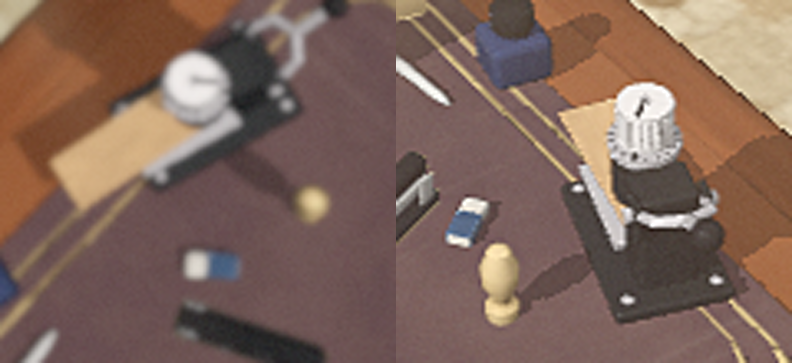

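The enlargement shows knob, board and screws. The screws in top pixels are at about (299,214) and (337,191.5), and in side pixels at (315,212), (330,246) and (357,241). The pointer rib points to the image right in the top view, so the knob is about 7 clicks off. The next step is measuring them.

Run:
```python
from h import *
T=shot('top');S=shot('side')
def blob(c,u,v,r,f):
    g=c['color'].astype(int);m=f(g).astype(np.uint8);m2=np.zeros_like(m);m2[v-r:v+r+1,u-r:u+r+1]=m[v-r:v+r+1,u-r:u+r+1]
    n,l,st,ce=cv2.connectedComponentsWithStats(m2);
    k=l[v,u] or 1+np.argmax(st[1:,4]);return l==k,ce[k],st[k]
def bright(t):return lambda g:(g.min(2)>t)&(g.max(2)-g.min(2)<40)
for t in(120,150):
    m,ce,st=blob(T,309,186,14,bright(t));(x,y),r=cv2.minEnclosingCircle(np.argwhere(m)[:,::-1].astype(np.float32))
    print('knobT',t,ce,st,(x,y),r,onz(T,x,y,.105)[:2].round(4),onz(T,*ce,.107)[:2].round(4))
# screws
for c,n,pts in((T,'T',[(299,214),(337,192)]),(S,'S',[(315,212),(330,246),(357,241)])):
    for u,v in pts:
        g=c['color'][v-3:v+4,u-3:u+4].astype(float).sum(2);w=np.clip(g-np.percentile(g,60),0,None)
        yy,xx=np.mgrid[v-3:v+4,u-3:u+4];p=((w*xx).sum()/w.sum(),(w*yy).sum()/w.sum());print(n,np.round(p,2),onz(c,*p,.016)[:2].round(4))
for c,u,v,z in((T,285,207,.035),):
    h=cv2.cvtColor(c['color'],cv2.COLOR_RGB2HSV);print(h[v,u],h[212,272],h[195,275])
    f=lambda g:(h[...,0]>11)&(h[...,0]<24)&(h[...,1]>60)&(h[...,1]<130)&(h[...,2]>150)
    m,ce,st=blob(c,u,v,25,f);print(st)
    for q in cv2.boxPoints(cv2.minAreaRect(np.argwhere(m)[:,::-1].astype(np.float32))):print('board',q,onz(c,*q,z)[:2].round(4))
    cv2.imwrite('pics/m.png',m*255)
    for r in range(188,224):print(''.join('#' if x else '.' for x in m[r,260:312]))
for n,k,f in(('bottle',(241,243),lambda g:(g[...,2]>g[...,0]+20)),('eraser',(318,240),lambda g:(g[...,2]>g[...,0]+20)),('seal',(344,221),lambda g:(g[...,0]>170)&(g[...,1]>130))):
    m,ce,st=blob(T,*k,12,f);print(n,ce,st,onz(T,*ce,.02)[:2].round(3))
```

```text
knobT 120 [309.87677725 187.97156398] [299 176  24  25 422] (311.5, 188.0) 13.901538848876953 [0.5284 0.0116] [0.5282 0.0158]
knobT 150 [309.6420765  187.69398907] [300 176  22  25 366] (311.226318359375, 188.0894775390625) 13.236261367797852 [0.5282 0.0123] [0.529  0.0164]
T [297.73 212.19] [0.4772 0.0558]
T [336.44 191.28] [ 0.535  -0.0565]
S [315.72 210.67] [0.4754 0.0615]
S [329.71 245.47] [ 0.5333 -0.0541]
S [356.57 239.44] [ 0.5934 -0.0221]
[ 17  99 207] [ 17 101 213] [ 10 144 122]
[265 188  45  37 732]
board [263.53845 208.30771] [0.4881 0.151 ]
board [299.30768 184.46155] [0.554  0.0488]
board [309.76923 200.15384] [0.5079 0.0199]
board [274. 224.] [0.4427 0.1216]
.....................................##.............
....................................###.............
................................#######.............
...............................########.............
.............................##########.............
............................############............
..........................################..........
........................###################.....
[... 1119 characters left out ...]
.........###############...........................
...........#############............................
...........###########..............................
............#########...............................
.............######.................................
.............#####..................................
..............##....................................
bottle [245.75301205 246.51807229] [236 235  18  21 166] [0.383 0.204]
eraser [317.16666667 240.08333333] [313 237   9   8  60] [0.396 0.002]
seal [344.77083333 220.97916667] [341 217   8   9  48] [ 0.448 -0.077][ WARN:0@2.970] global loadsave.cpp:1063 imwrite_ Unsupported depth image for selected encoder is fallbacked to CV_8U.
```

Call:
{"op": "servo_tool", "data": {
  "increments": [
    [-0.0385,-0.0293,0,0,0,0,-1],
    [-0.0385,-0.0293,0,0,0,0,-1],
    [-0.0385,-0.0293,0,0,0,0,-1],
    [-0.0385,-0.0293,0,0,0,0,-1],
    [-0.0385,-0.0293,0,0,0,0,-1],
    [-0.0385,-0.0293,0,0,0,0,-1],
    [-0.0385,-0.0293,0,0,0,0,-1],
    [-0.0385,-0.0293,0,0,0,0,-1],
    [-0.0385,-0.0293,0,0,0,0,-1],
    [-0.0385,-0.0293,0,0,0,0,-1],
    [0,0,0.03,0,0,8.15,-1],
    [0,0,0.03,0,0,8.15,-1],
    [0,0,0.02,0,0,8.15,-1],
    [0,0,0,0,0,8.15,-1],
    [0,0,0,0,0,0,-1]
  ],
  "force": 20
}}

```text
time_s: 2.17
tcp_pos: [0.4777, 0.1191, 0.1594]
eef_rot: [0.478, 0.878, -0.0, -0.0]
wrist_force: [0.8, -0.0, -0.4]
gripper_width: 0.999
grip_force: 0.0
```

```bash
cat >> h.py <<'E'
def plan(x,y,z,yaw):
    "tool-frame shift, and turn about tool z (deg), to TCP x,y,z with tool y at world angle yaw (deg, mod 180)"
    s=arm.read_state();r=R.from_quat(s['eef_rot']);M=r.as_matrix()
    a=np.degrees(np.arctan2(M[1,1],M[0,1]));t=-((yaw-a+90)%180-90)
    print('t',round(s['time_s'],2),'tcp',s['tcp_pos'].round(4),'yawY',a.round(2),'zax',M[:,2].round(4),'F',s['wrist_force'].round(1),'M',s['wrist_torque'].round(3),'w',round(s['gripper_width']*88,1),'g',round(s['grip_force'],1),'q',s['qpos'].round(2))
    print('shift',(M.T@(np.array([x,y,z])-s['tcp_pos'])).round(4),'turn',round(t,2))
E
python3 - <<'E'
from h import *
plan(.477,.118,.0425,32.8)
T=shot('top','t1.png');S=shot('side','s1.png')
b=cv2.imread('pics/side0.png')[170:260,265:375]
c=cv2.imread('pics/s1.png')[110:260,235:385]
cv2.imwrite('pics/z1.png',np.hstack([cv2.resize(b,(480,393),interpolation=2),cv2.resize(c,(393,393),interpolation=2)])[:,:800])
E
```

```text
t 2.17 tcp [0.4777 0.1191 0.1594] yawY 32.9 zax [-5.e-04 -1.e-04 -1.e+00] F [ 0.8 -0.  -0.4] M [-0.078  0.062 -0.045] w 87.9 g 0.0 q [ 0.1   0.3   1.83 -0.    1.01 -0.47]
shift [-0.0005 -0.0011  0.1169] turn 0.1
```

View pics/z1.png

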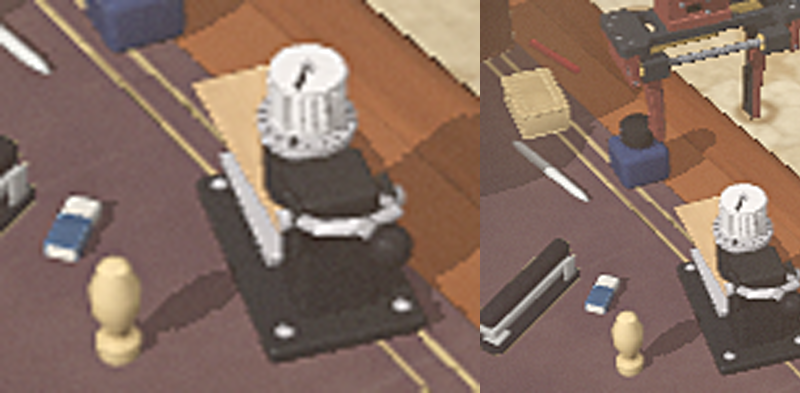

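The crop shows the board under the knob, skewed on the table. Screws are at side pixels (315.2,212.2), (330.1,245.8) and (357.3,240.1), with the knob top centre at (335.8,186.7). Next I descend and grip.

Call:
{"op": "servo_tool", "data": {
  "increments": [
    [-0.0005,-0.001,0.03,0,0,0,-1],
    [0,0,0.03,0,0,0,-1],
    [0,0,0.03,0,0,0,-1],
    [0,0,0.027,0,0,0,-1],
    [0,0,0,0,0,0,-1]
  ]
}}

```text
time_s: 2.9
tcp_pos: [0.476, 0.118, 0.0416]
eef_rot: [0.478, 0.879, -0.001, -0.001]
wrist_force: [-0.3, -0.9, -0.1]
gripper_width: 1.0
grip_force: 0.0
```

Run:
```python
from h import *
plan(.477,.118,.0425,32.8)
S=shot('side','s2.png');T=shot('top','t2.png')
P=[onz(S,u,v,z)[:2] for u,v,z in((315.2,212.2,.016),(330.1,245.8,.016),(357.3,240.1,.016),(335.8,186.7,.141))]
print(np.round(P,4));d=P[1]-P[0];print(np.degrees(np.arctan2(d[1],d[0])),np.hypot(*d));d=P[2]-P[1];print(np.degrees(np.arctan2(d[1],d[0]))-90,np.hypot(*d))
b=cv2.imread('pics/s2.png')[130:255,265:375];c=cv2.imread('pics/t2.png')[150:250,230:345]
cv2.imwrite('pics/z2.png',np.hstack([cv2.resize(b,(396,450),interpolation=2),cv2.resize(c,(400,450),interpolation=2)]))
```

```text
t 2.9 tcp [0.476  0.118  0.0416] yawY 32.93 zax [-3.2e-03 -4.0e-04 -1.0e+00] F [-0.3 -0.9 -0.1] M [-0.056  0.063  0.   ] w 88.0 g 0.0 q [ 0.1   0.49  1.94 -0.    0.72 -0.47]
shift [-0.0005  0.0008 -0.0009] turn 0.13
[[ 0.4753  0.0555]
 [ 0.5344 -0.055 ]
 [ 0.5955 -0.024 ]
 [ 0.5344  0.0158]]
-61.855159025404284 0.1253093307163262
-63.10913572564779 0.06845441613357717
```

View pics/z2.png

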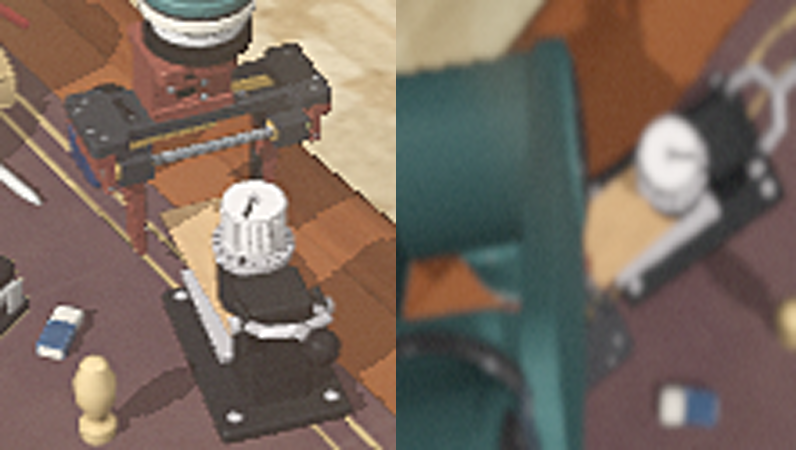

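The gripper straddles the board, with fingertips at crop (140,250) and (258,180) on either side of its protruding end. Now I close.

Call:
{"op": "servo_tool", "data": {
  "increments": [
    [0,0,0,0,0,0,0.3],
    [0,0,0,0,0,0,0.3],
    [0,0,0,0,0,0,0.3],
    [0,0,0,0,0,0,0.3],
    [0,0,0,0,0,0,0.3],
    [0,0,0,0,0,0,0.3]
  ],
  "force": 20
}}

```text
time_s: 3.75
tcp_pos: [0.4773, 0.1182, 0.0427]
eef_rot: [0.478, 0.878, -0.0, 0.0]
wrist_force: [0.5, -0.8, 0.6]
gripper_width: 0.568
grip_force: 19.9
```

```bash
python3 -c "
from h import *
plan(.455,.152,.0435,32.8)"
```

```text
t 3.75 tcp [0.4773 0.1182 0.0427] yawY 32.83 zax [ 0. -0. -1.] F [ 0.5 -0.8  0.6] M [-0.077  0.02  -0.04 ] w 50.0 g 19.9 q [ 0.1   0.49  1.94 -0.    0.72 -0.47]
shift [ 0.0405 -0.0004 -0.0008] turn 0.03
```

Call:
{"op": "servo_tool", "data": {
  "increments": [
    [0,0,-0.0015,0,0,0,0.3],
    [0.005,0,0,0,0,0,0.3],
    [0.01,0,0,0,0,0,0.3],
    [0.015,0,0,0,0,0,0.3],
    [0.012,0,0,0,0,0,0.3],
    [0.008,0,0,0,0,0,0.3],
    [0,0,0,0,0,0,0.3],
    [0,0,-0.02,0,0,0,0.3],
    [0,0,-0.03,0,0,0,0.3],
    [0,0,-0.03,0,0,0,0.3],
    [0,0,-0.02,0,0,0,0.3],
    [0,0,0,0,0,-6,0.3],
    [0,0,0,0,0,-6.2,0.3],
    [0,0,0,0,0,0,0.3]
  ]
}}

```text
time_s: 5.5
tcp_pos: [0.4503, 0.1599, 0.1443]
eef_rot: [0.383, 0.924, -0.0, 0.0]
wrist_force: [-0.3, 0.6, 0.6]
gripper_width: 0.564
grip_force: 19.9
```

```bash
python3 -c "
from h import *
plan(.485,.22,.0185,45)
c=shot('side','s3.png')['color'][90:240,235:385,::-1]
cv2.imwrite('pics/z3.png',cv2.resize(c,(600,600),interpolation=2))"
```

```text
t 5.5 tcp [0.4503 0.1599 0.1443] yawY 44.96 zax [ 3.e-04 -1.e-04 -1.e+00] F [-0.3  0.6  0.6] M [-0.05  -0.001 -0.015] w 49.7 g 19.9 q [ 0.2   0.3   1.88 -0.    0.96 -0.59]
shift [0.018  0.067  0.1258] turn -0.04
```

View pics/z3.png

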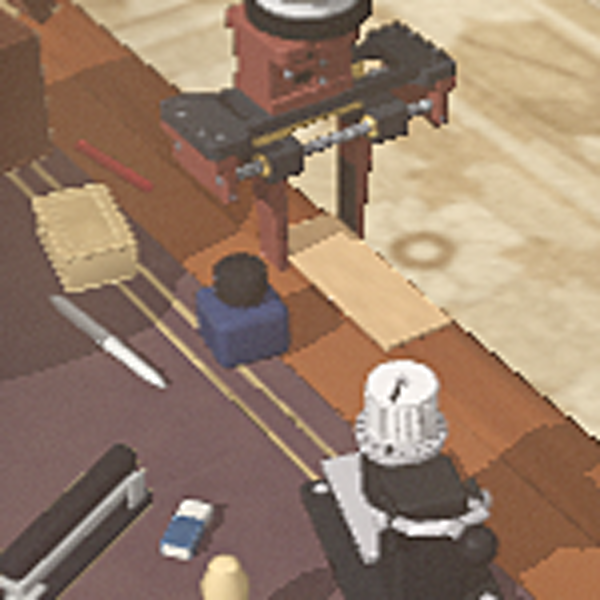

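The board is held level at crop (370,290), clear of the press, and the bottle at (243,310) is undisturbed. Next I lay it down.

Call:
{"op": "servo_tool", "data": {
  "increments": [
    [0.006,0.022,0,0,0,0,0.3],
    [0.006,0.023,0.01,0,0,0,0.3],
    [0.006,0.022,0.03,0,0,0,0.3],
    [0,0,0.035,0,0,0,0.3],
    [0,0,0.03,0,0,0,0.3],
    [0,0,0.015,0,0,0,0.3],
    [0,0,0.005,0,0,0,0.3],
    [0,0,0,0,0,0,0.3],
    [0,0,0,0,0,0,0.3]
  ]
}}

```text
time_s: 6.68
tcp_pos: [0.4855, 0.2205, 0.0201]
eef_rot: [0.383, 0.924, 0.001, 0.001]
wrist_force: [-0.8, 0.5, -0.1]
gripper_width: 0.57
grip_force: 19.9
```

```bash
python3 -c "
from h import *
plan(.485,.22,.0182,45)"
```

```text
t 6.67 tcp [0.4855 0.2205 0.0201] yawY 45.01 zax [ 1.7e-03  5.0e-04 -1.0e+00] F [-0.8  0.5 -0.1] M [0.02  0.015 0.038] w 50.2 g 19.9 q [ 0.3   0.56  1.86 -0.    0.72 -0.49]
shift [ 0.     -0.0008  0.0019] turn 0.01
```

Lower the last bit, open, and go up towards the knob.

Call:
{"op": "servo_tool", "data": {
  "increments": [
    [0,0,0.0012,0,0,0,0.3],
    [0,0,0,0,0,0,0.1],
    [0,0,0,0,0,0,0.0],
    [0,0,0,0,0,0,-0.5],
    [0,0,0,0,0,0,-1],
    [0,0,0,0,0,0,-1],
    [0,0,-0.03,0,0,0,-1],
    [0,0,-0.05,0,0,0,-1],
    [0,0,-0.05,0,0,0,-1],
    [0,0,-0.05,0,0,0,-1],
    [0,0,0,0,0,0,-1]
  ]
}}

```text
time_s: 8.05
tcp_pos: [0.4875, 0.2212, 0.2021]
eef_rot: [0.382, 0.924, 0.003, 0.003]
wrist_force: [0.2, 0.3, -0.1]
gripper_width: 0.998
grip_force: 0.0
```

```bash
python3 -c "
from h import *
plan(.534,.0175,.1285,45)
c=shot('side','s4.png');t=shot('top','t4.png')
a=c['color'][90:215,250:375,::-1];b=t['color'][150:250,230:330,::-1]
cv2.imwrite('pics/z4.png',np.hstack([cv2.resize(a,(400,400),interpolation=2),cv2.resize(b,(400,400),interpolation=2)]))
for X,Y in ((.46,.12),(.55,.15)): print(proj(c,[X,Y,.03]))
"
```

```text
t 8.05 tcp [0.4875 0.2212 0.2021] yawY 45.04 zax [ 0.0082  0.0024 -1.    ] F [ 0.2  0.3 -0.1] M [-0.07   0.039 -0.011] w 87.9 g 0.0 q [ 0.3   0.3   1.7  -0.    1.13 -0.49]
shift [-0.1765 -0.1118  0.0734] turn 0.04
[314.37732716 191.62107798]
[349.55222064 188.52940685]
```

View pics/z4.png

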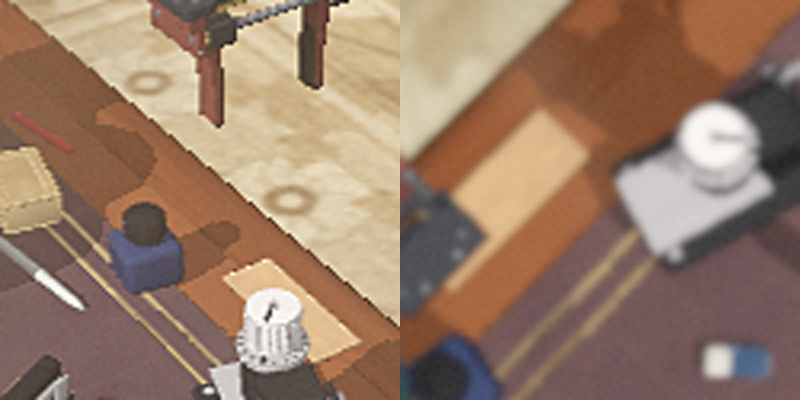

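The board lies flat on the desk, top-view crop (520,195), and the bottle and eraser are untouched. The table top is now visible with corners at top pixels (283.8,195.5), (295,213.3) and (323,196.3).

Call:
{"op": "servo_tool", "data": {
  "increments": [
    [-0.044,-0.028,0,0,0,0,-1],
    [-0.044,-0.028,0,0,0,0,-1],
    [-0.044,-0.028,0,0,0,0,-1],
    [-0.0445,-0.028,0,0,0,0,-1],
    [0,0,0,0,0,-10.2,-1],
    [0,0,0,0,0,-10.2,-1],
    [0,0,0,0,0,-10.2,-1],
    [0,0,0,0,0,-10.2,-1],
    [0,0,0,0,0,0,-1],
    [0,0,0,0,0,0,-1]
  ]
}}

```text
time_s: 9.4
tcp_pos: [0.5297, 0.0164, 0.1968]
eef_rot: [0.038, 0.999, 0.0, -0.001]
wrist_force: [-0.3, -0.8, 0.2]
gripper_width: 1.0
grip_force: 0.0
```

```bash
python3 -c "
from h import *
plan(.534,.0175,.1285,86)
class C(dict):pass
c=shot('top')
P=[onz(c,u,v,.03)[:2] for u,v in((283.8,195.5),(295,213.3),(323,196.3))]
print(np.round(P,4))
for a,b in((0,1),(1,2)):
  d=P[b]-P[a];print(np.degrees(np.arctan2(d[1],d[0])),np.hypot(*d))
"
```

```text
t 9.4 tcp [0.5297 0.0164 0.1968] yawY 85.64 zax [-2.3e-03  1.0e-04 -1.0e+00] F [-0.3 -0.8  0.2] M [ 0.073 -0.053 -0.013] w 88.0 g 0.0 q [-0.1   0.3   1.71 -0.    1.13 -1.59]
shift [-0.0044  0.0014  0.0683] turn -0.36
[[ 0.5242  0.0939]
 [ 0.4722  0.0626]
 [ 0.5188 -0.0177]]
-149.0219206111579 0.0607134122858544
-59.84764471789076 0.09286889185726895
```

Call:
{"op": "servo_tool", "data": {
  "increments": [
    [-0.0042,0.0014,0.02,0,0,0,-1],
    [0,0,0.03,0,0,0,-1],
    [0,0,0.018,0,0,0,-1],
    [0,0,0,0,0,0,-1],
    [0,0,0,0,0,0,-1]
  ]
}}

```text
time_s: 10.07
tcp_pos: [0.5352, 0.0174, 0.1305]
eef_rot: [0.037, 0.999, -0.0, 0.0]
wrist_force: [-0.1, -1.1, 0.8]
gripper_width: 0.999
grip_force: 0.0
```

```bash
python3 -c "
from h import *
plan(.534,.0175,.1285,86)
c=shot('top','t5.png')
im=cv2.imread('pics/t4.png').astype(float)
# subpixel edges along short normals at sample points of table edges
def edge(p,q,lo,hi,g):
  p,q=np.array(p),np.array(q);d=(q-p)/np.linalg.norm(q-p);n=np.array([-d[1],d[0]]);out=[]
  for s in np.linspace(lo,hi,12):
    m=p+s*(q-p);ts=np.arange(-4,4.01,.25)
    v=np.array([cv2.getRectSubPix(g.astype(np.float32),(1,1),tuple((m+t*n).astype(float)))[0,0] for t in ts])
    gr=np.abs(np.gradient(cv2.GaussianBlur(v.reshape(-1,1),(1,5),0).ravel()));k=gr**2*np.exp(-(ts/2)**2)
    out.append(onz(c,*(m+n*(k*ts).sum()/k.sum()),.03)[:2])
  out=np.array(out);vx,vy,x,y=cv2.fitLine(out.astype(np.float32),cv2.DIST_HUBER,0,.001,.001).ravel()
  print('edge',np.degrees(np.arctan2(vy,vx)).round(2),'pt',round(float(x),4),round(float(y),4),'res',np.abs((out-[x,y])@[-vy,vx]).max().round(4))
g=im.mean(2)
edge((283.8,195.5),(295,213.3),.12,.85,g);edge((295,213.3),(323,196.3),.1,.9,g);edge((283.8,195.5),(299,186.5),.1,.8,g)
"
```

```text
t 10.07 tcp [0.5352 0.0174 0.1305] yawY 85.79 zax [ 6.e-04 -1.e-04 -1.e+00] F [-0.1 -1.1  0.8] M [ 0.039  0.006 -0.006] w 87.9 g 0.0 q [-0.1   0.39  1.77 -0.    0.98 -1.59]
shift [0.0012 0.     0.002 ] turn -0.21
edge 28.96 pt 0.4975 0.0803 res 0.0006
edge -61.38 pt 0.4977 0.0168 res 0.0033
edge -64.1 pt 0.539 0.0729 res 0.0006
```

Call:
{"op": "servo_tool", "data": {
  "increments": [
    [0.0005,0,0.0018,0,0,0,0],
    [0,0,0,0,0,0,0.3],
    [0,0,0,0,0,0,0.6],
    [0,0,0,0,0,0,0.6],
    [0,0,0,0,0,0,0.6],
    [0,0,0,0,0,0,0.6]
  ],
  "force": 25
}}

```text
time_s: 10.88
tcp_pos: [0.5342, 0.0175, 0.1282]
eef_rot: [0.036, 0.999, 0.0, -0.0]
wrist_force: [-0.4, 1.2, 0.1]
gripper_width: 0.462
grip_force: 25.0
```

```bash
python3 -c "
from h import *
plan(.534,.0175,.1285,86)"
```

```text
t 10.88 tcp [0.5342 0.0175 0.1282] yawY 85.82 zax [-0.e+00  1.e-04 -1.e+00] F [-0.4  1.2  0.1] M [ 0.139 -0.099 -0.081] w 40.7 g 25.0 q [-0.1   0.4   1.78  0.    0.97 -1.59]
shift [ 0.0002 -0.0001 -0.0003] turn -0.18
```

Call:
{"op": "servo_tool", "data": {
  "increments": [
    [0,0,0,0,0,8,0.6],
    [0,0,0,0,0,8,0.6],
    [0,0,0,0,0,8,0.6],
    [0,0,0,0,0,8,0.6],
    [0,0,0,0,0,8,0.6],
    [0,0,0,0,0,8,0.6],
    [0,0,0,0,0,8,0.6],
    [0,0,0,0,0,8,0.6],
    [0,0,0,0,0,8,0.6],
    [0,0,0,0,0,8,0.6],
    [0,0,0,0,0,8,0.6],
    [0,0,0,0,0,8,0.6],
    [0,0,0,0,0,8,0.6],
    [0,0,0,0,0,8,0.6],
    [0,0,0,0,0,8,0.6],
    [0,0,0,0,0,0,0.6],
    [0,0,0,0,0,0,0.6]
  ]
}}

```text
time_s: 13.0
tcp_pos: [0.5319, 0.0165, 0.1281]
eef_rot: [0.884, 0.468, -0.002, -0.0]
wrist_force: [-6.1, -4.3, 6.9]
gripper_width: 0.463
grip_force: 25.0
```

```bash
python3 -c "
from h import *
plan(.534,.0175,.1285,86)"
```

```text
t 13.0 tcp [0.5319 0.0165 0.1281] yawY -34.14 zax [-0.0045 -0.0018 -1.    ] F [-6.1 -4.3  6.9] M [-0.728  1.106 -0.103] w 40.8 g 25.0 q [-0.1   0.4   1.78 -0.    0.97  0.5 ]
shift [ 0.0021  0.0012 -0.0004] turn 59.86
```

Call:
{"op": "servo_tool", "data": {
  "increments": [
    [0,0,0,0,0,5,0.6],
    [0,0,0,0,0,5,0.6],
    [0,0,0,0,0,0,0.6]
  ]
}}

```text
time_s: 13.38
tcp_pos: [0.5317, 0.0166, 0.1281]
eef_rot: [0.921, 0.389, -0.003, -0.0]
wrist_force: [-6.2, -2.1, 7.6]
gripper_width: 0.464
grip_force: 25.0
```

```bash
python3 -c "
from h import *
plan(.534,.0175,.1285,86)"
```

```text
t 13.38 tcp [0.5317 0.0166 0.1281] yawY -44.18 zax [-0.0048 -0.0015 -1.    ] F [-6.2 -2.1  7.6] M [-0.615  1.254  0.065] w 40.8 g 25.0 q [-0.1   0.4   1.78 -0.    0.97  0.68]
shift [ 0.0022  0.001  -0.0004] turn 49.82
```

Call:
{"op": "servo_tool", "data": {
  "increments": [
    [0,0,0,0,0,5,0.6],
    [0,0,0,0,0,0,0.6]
  ]
}}

```text
time_s: 13.62
tcp_pos: [0.5316, 0.0167, 0.1281]
eef_rot: [0.937, 0.349, -0.003, -0.0]
wrist_force: [-7.3, -3.7, 7.9]
gripper_width: 0.461
grip_force: 25.0
```

```bash
python3 -c "
from h import *
plan(.534,.0175,.1285,86)"
```

```text
t 13.62 tcp [0.5316 0.0167 0.1281] yawY -49.19 zax [-0.005  -0.0013 -1.    ] F [-7.3 -3.7  7.9] M [-0.55   1.252 -0.041] w 40.6 g 25.0 q [-0.1   0.4   1.78 -0.    0.97  0.76]
shift [ 0.0023  0.001  -0.0004] turn 44.81
```

Call:
{"op": "servo_tool", "data": {
  "increments": [
    [0,0,0,0,0,5,0.6],
    [0,0,0,0,0,0,0.6]
  ]
}}

```text
time_s: 13.88
tcp_pos: [0.5315, 0.0168, 0.1281]
eef_rot: [0.952, 0.307, -0.003, -0.0]
wrist_force: [-7.6, -3.5, 7.7]
gripper_width: 0.46
grip_force: 25.0
```

```bash
python3 -c "
from h import *
plan(.534,.0175,.1285,86)"
```

```text
t 13.88 tcp [0.5315 0.0168 0.1281] yawY -54.2 zax [-0.0052 -0.0011 -1.    ] F [-7.6 -3.5  7.7] M [-0.519  1.281 -0.022] w 40.5 g 25.0 q [-0.1   0.4   1.78 -0.    0.97  0.85]
shift [ 0.0024  0.0009 -0.0004] turn 39.8
```

Call:
{"op": "servo_tool", "data": {
  "increments": [
    [0,0,0,0,0,5,0.6],
    [0,0,0,0,0,0,0.6]
  ]
}}

```text
time_s: 14.12
tcp_pos: [0.5314, 0.0169, 0.1281]
eef_rot: [0.964, 0.266, -0.003, -0.0]
wrist_force: [-8.3, -3.5, 7.8]
gripper_width: 0.462
grip_force: 25.0
```

```bash
python3 -c "
from h import *
plan(.534,.0175,.1285,86)"
```

```text
t 14.12 tcp [0.5314 0.0169 0.1281] yawY -59.15 zax [-0.0052 -0.0012 -1.    ] F [-8.3 -3.5  7.8] M [-0.423  1.274  0.251] w 40.7 g 25.0 q [-0.1   0.4   1.78 -0.    0.97  0.94]
shift [ 0.0025  0.0008 -0.0004] turn 34.85
```

Call:
{"op": "servo_tool", "data": {
  "increments": [
    [0,0,0,0,0,5,0.6],
    [0,0,0,0,0,0,0.6]
  ]
}}

```text
time_s: 14.38
tcp_pos: [0.5328, 0.0177, 0.1281]
eef_rot: [0.975, 0.224, -0.001, -0.0]
wrist_force: [-4.5, 1.1, 5.2]
gripper_width: 0.46
grip_force: 25.0
```

```bash
python3 -c "
from h import *
plan(.534,.0175,.1285,86)"
```

```text
t 14.38 tcp [0.5328 0.0177 0.1281] yawY -64.08 zax [-2.6e-03  1.0e-04 -1.0e+00] F [-4.5  1.1  5.2] M [0.26  0.946 0.358] w 40.5 g 25.0 q [-0.1   0.4   1.78 -0.    0.97  1.02]
shift [ 0.0009  0.0007 -0.0004] turn 29.92
```

Call:
{"op": "servo_tool", "data": {
  "increments": [
    [0,0,0,0,0,4,0.6],
    [0,0,0,0,0,0,0.6]
  ]
}}

```text
time_s: 14.62
tcp_pos: [0.5338, 0.018, 0.1281]
eef_rot: [0.982, 0.19, -0.0, -0.0]
wrist_force: [-3.1, 4.7, 4.3]
gripper_width: 0.459
grip_force: 25.0
```

```bash
python3 -c "
from h import *
plan(.534,.0175,.1285,86)
c=shot('side','s6.png')['color'][120:240,285:405,::-1];d=shot('top','t6.png')['color'][155:225,280:350,::-1]
cv2.imwrite('pics/z6.png',np.hstack([cv2.resize(c,(400,400),interpolation=2),cv2.resize(d,(400,400),interpolation=2)]))"
```

```text
t 14.62 tcp [0.5338 0.018  0.1281] yawY -68.04 zax [-9.e-04  7.e-04 -1.e+00] F [-3.1  4.7  4.3] M [0.676 0.622 0.402] w 40.4 g 25.0 q [-0.1   0.4   1.78  0.    0.97  1.09]
shift [ 0.      0.0006 -0.0004] turn 25.96
```

View pics/z6.png

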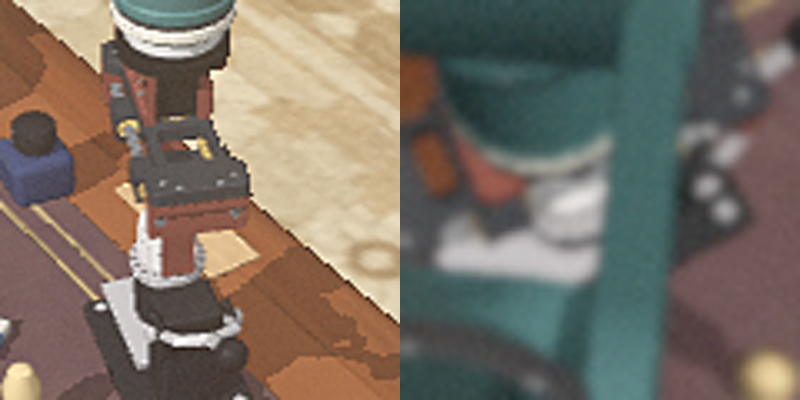

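The gripper holds the knob, left crop (170,255). The torque plateau near 0.4 N m means the stop is reached and the pads begin to slip. I release and look at the pointer.

Call:
{"op": "servo_tool", "data": {
  "increments": [
    [0,0,0,0,0,-2,0.6],
    [0,0,0,0,0,0,0],
    [0,0,0,0,0,0,-1],
    [0,0,0,0,0,0,-1],
    [0,0,0,0,0,0,-1],
    [0,0,-0.04,0,0,0,-1],
    [0,0,-0.05,0,0,0,-1],
    [0,0,0,0,0,0,-1]
  ]
}}

```text
time_s: 15.72
tcp_pos: [0.5373, 0.0171, 0.2221]
eef_rot: [0.978, 0.206, 0.004, 0.001]
wrist_force: [0.7, -0.0, -1.3]
gripper_width: 1.0
grip_force: 0.0
```

```bash
python3 -c "
from h import *
plan(.5325,.0178,.1285,-66)
c=shot('side','s7.png')['color'][165:230,300:365,::-1]
cv2.imwrite('pics/z7.png',cv2.resize(c,(520,520),interpolation=2))"
```

```text
t 15.72 tcp [0.5373 0.0171 0.2221] yawY -66.17 zax [ 0.0083 -0.001  -1.    ] F [ 0.7 -0.  -1.3] M [-0.014  0.156 -0.004] w 88.0 g 0.0 q [-0.1   0.28  1.67 -0.    1.18  1.06]
shift [-0.0047 -0.0029  0.0935] turn -0.17
```

View pics/z7.png

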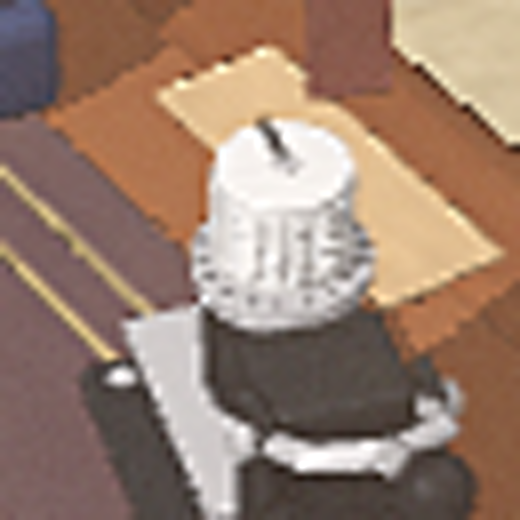

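The pointer rib runs from the knob centre, crop (290,160), to (262,122), towards the board's front side. I check the angle and descend.

Call:
{"op": "servo_tool", "data": {
  "increments": [
    [-0.003,-0.002,0.03,0,0,0,-1],
    [0,0,0.03,0,0,0,-1],
    [0,0,0,0,0,0,-1],
    [0,0,0,0,0,0,-1]
  ]
}}

```text
time_s: 16.27
tcp_pos: [0.5306, 0.018, 0.1581]
eef_rot: [0.978, 0.206, -0.0, -0.0]
wrist_force: [0.7, -0.8, -0.1]
gripper_width: 1.002
grip_force: 0.0
```

```bash
python3 -c "
from h import *
plan(.5325,.0178,.1283,-66)
c=shot('side')
a=onz(c,336.25,185,.141);b=onz(c,332.75,180.25,.141);d=(b-a)[:2];print(a,b,np.degrees(np.arctan2(d[1],d[0])),np.hypot(*d))"
```

```text
t 16.27 tcp [0.5306 0.018  0.1581] yawY -66.17 zax [-8.e-04 -0.e+00 -1.e+00] F [ 0.7 -0.8 -0.1] M [-0.022  0.124 -0.015] w 88.2 g 0.0 q [-0.1   0.35  1.75 -0.    1.04  1.06]
shift [0.0016 0.001  0.0298] turn -0.17
[0.53437315 0.02221832 0.141     ] [0.52322305 0.03833011 0.141     ] 124.6850434189948 0.01959373725681376
```

The pointer is at 125°, against a front direction of about 118.5° (±8°), so it is at the stop. I regrip and turn back 80°.

Call:
{"op": "servo_tool", "data": {
  "increments": [
    [0.0016,0.001,0.03,0,0,0,-1],
    [0,0,0,0,0,0,-0.2],
    [0,0,0,0,0,0,0.3],
    [0,0,0,0,0,0,0.6],
    [0,0,0,0,0,0,0.6],
    [0,0,0,0,0,0,0.6],
    [0,0,0,0,0,-8,0.6],
    [0,0,0,0,0,-8,0.6],
    [0,0,0,0,0,-8,0.6],
    [0,0,0,0,0,-8,0.6],
    [0,0,0,0,0,-8,0.6],
    [0,0,0,0,0,-8,0.6],
    [0,0,0,0,0,-8,0.6],
    [0,0,0,0,0,-8,0.6],
    [0,0,0,0,0,-8,0.6],
    [0,0,0,0,0,-8,0.6],
    [0,0,0,0,0,-1,0.6],
    [0,0,0,0,0,0,0.6]
  ]
}}

```text
time_s: 18.58
tcp_pos: [0.5327, 0.0178, 0.1285]
eef_rot: [0.611, 0.792, 0.0, 0.0]
wrist_force: [-1.5, 0.2, 4.7]
gripper_width: 0.465
grip_force: 25.0
```

```bash
python3 -c "
from h import *
plan(.5325,.0178,.1283,14)"
```

```text
t 18.57 tcp [0.5327 0.0178 0.1285] yawY 14.7 zax [ 3.e-04 -1.e-04 -1.e+00] F [-1.5  0.2  4.7] M [ 0.09   0.284 -0.023] w 40.9 g 25.0 q [-0.1   0.39  1.78 -0.    0.97 -0.35]
shift [ 0.0001 -0.0001  0.0002] turn 0.7
```

Call:
{"op": "servo_tool", "data": {
  "increments": [
    [0,0,0,0,0,0,0.3],
    [0,0,0,0,0,0,-1],
    [0,0,0,0,0,0,-1],
    [0,0,0,0,0,0,-1],
    [0,0,-0.04,0,0,0,-1],
    [0,0,-0.05,0,0,0,-1],
    [0,0,0,0,0,0,-1],
    [0,0,0,0,0,0,-1]
  ]
}}

```text
time_s: 19.58
tcp_pos: [0.5321, 0.0178, 0.2177]
eef_rot: [0.61, 0.792, -0.0, -0.0]
wrist_force: [-1.2, 0.7, -0.2]
gripper_width: 1.002
grip_force: 0.0
```

```bash
python3 -c "
from h import *
plan(.485,.22,.2,45)
c=shot('side','s8.png')['color'];t=shot('top','t8.png')['color']
b=cv2.resize(c[165:230,300:365,::-1],(400,400),interpolation=2);d=cv2.resize(t[150:250,230:330,::-1],(400,400),interpolation=2)
cv2.imwrite('pics/z8.png',np.hstack([b,d]))"
```

```text
t 19.57 tcp [0.5321 0.0178 0.2177] yawY 14.83 zax [-4.e-04 -1.e-04 -1.e+00] F [-1.2  0.7 -0.2] M [-0.026  0.047  0.009] w 88.2 g 0.0 q [-0.1   0.28  1.68 -0.    1.17 -0.35]
shift [0.2075 0.0062 0.0177] turn -30.17
```

View pics/z8.png

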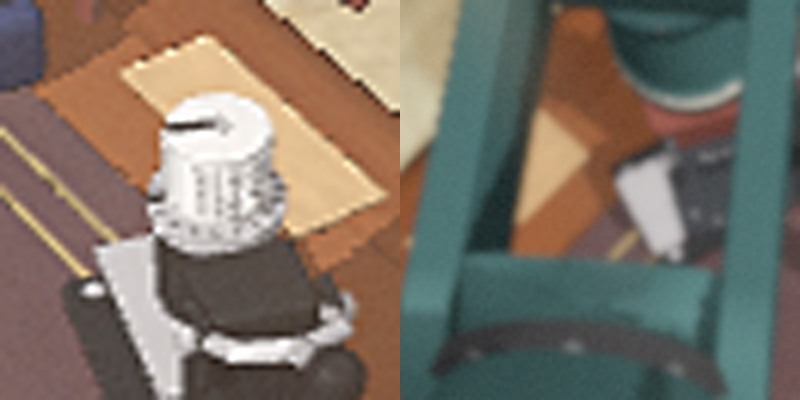

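The pointer rib now runs left from the centre, crop (218,128), to (168,127). Board corners in the side view: (319.5,176.7), (333.8,171.0), (363.0,196.7).

```bash
python3 -c "
from h import *
c=shot('side')
s=400/65
a=onz(c,300+218/s,165+128/s,.141);b=onz(c,300+167/s,165+127/s,.141);d=(b-a)[:2];print(np.degrees(np.arctan2(d[1],d[0]))%360,np.hypot(*d))
P=[onz(c,u,v,.005)[:2] for u,v in((319.5,176.7),(333.8,171.0),(363.0,196.7),(350.4,204.))];print(np.round(P,4),np.mean(P,0))
for i,j in((0,1),(1,2),(3,2),(0,3)):
  d=P[j]-P[i];print(np.degrees(np.arctan2(d[1],d[0])),np.hypot(*d))
# automatic, top view saved before (board part hidden now): use t4? side mask instead
h=cv2.cvtColor(c['color'],cv2.COLOR_RGB2HSV);m=((h[...,0]>10)&(h[...,0]<26)&(h[...,1]<125)&(h[...,1]>45)&(h[...,2]>170)).astype(np.uint8)
n,l,st,ce=cv2.connectedComponentsWithStats(m);k=l[195,355];print(h[195,355],k,st[k]);
q=np.argwhere(l==k)[:,::-1].astype(np.float32);
W=np.array([onz(c,u,v,.005)[:2] for u,v in q]);r=cv2.minAreaRect((W*1000).astype(np.float32));print(r)
"
```

```text
188.75899902607205 0.01930495394382997
[[0.4542 0.2174]
 [0.4896 0.2512]
 [0.5871 0.1525]
 [0.5581 0.1166]] [0.5222697  0.18443246]
43.70500532865449 0.048965948520697106
-45.35884280060231 0.13872345531485084
51.10491599484528 0.04622878563949835
-44.16166069323748 0.14475926322396435
[ 17  89 227] 101 [319 171  44  32 394]
((519.1541748046875, 187.83067321777344), (52.449031829833984, 142.29246520996094), 45.610626220703125)
```

```bash
python3 -c "
from h import *
cs=shot('side');ct=shot('top','t9.png')
def m(f,c,box):
  im=cv2.imread('pics/'+f).astype(float).mean(2);u0,u1,v0,v1=box
  p=proj(c,[.5327,.0178,.141]);
  # restrict to top disc: world within 19mm of axis estimate (bright-disc)
  U,V=np.meshgrid(np.arange(u0,u1),np.arange(v0,v1));W=np.array([onz(c,u,v,.141)[:2] for u,v in zip(U.ravel(),V.ravel())])
  return im[v0:v1,u0:u1].ravel(),W,p
for f in('side0.png','s7.png','s8.png'):
  g,W,p=m(f,cs,(318,354,170,206))
  r=W-[.5335,.0195];k=np.hypot(*r.T)<.0195
  w=np.clip(np.percentile(g[k],60)-25-g,0,None)*k
  mu=(w[:,None]*r).sum(0)/w.sum();X=(r-mu)*np.sqrt(w)[:,None];e,E=np.linalg.eigh(X.T@X);d=E[:,1]*np.sign(E[:,1]@mu)
  print(f,p.round(1),'mean',mu.round(4),np.degrees(np.arctan2(mu[1],mu[0]))%360,'axis',np.degrees(np.arctan2(d[1],d[0]))%360,'n',(w>0).sum())
  im=g.reshape(36,36)[6:24,6:30].astype(int);print('\n'.join(' '.join('%3d'%x for x in q) for q in im) if f!='side0.png' else '')
"
```

```text
side0.png [335.2 186.1] mean [-0.0009 -0.0061] 261.9900660845652 axis 217.97840955974726 n 24

s7.png [335.2 186.1] mean [-0.002   0.0074] 105.15196580568457 axis 136.09444754018253 n 22
181 184 187 187 190 188 190 191 192 192 193 190 191 198 125  92  97 100  98 103  96  94  94  88
184 184 185 190 186 191 189 192 194 191 190 190 188 194 160 142 136 105  88 107 113 116 114 118
184 188 187 189 189 187 190 190 193 192 192 188 187 188 192 199 200 204 160 114 106 110 110 111
186 185 189 188 187 187 187 189 159 151 182 182 182 185 188 191 192 194 198 182 123 107 108 113
190 186 187 185 185 180 181 189 101 130 244 242 236 225 207 178 183 186 187 194 189 128 107 110
189 193 189 185 179 207 253 255 195  78 138 244 247 245 245 255 234 190 181 188 195 178 102 101
117 176 201 190 210 242 245 247 255 154  54 248 251 242 241 242 243 255 208 182 186 194 222 144
118 117 166 232 247 245 242 243 253 194  79 145 242 245 241 240 240 242 253 209 185 189 193 223
120 113 105 245 248 243 242 243 247 248 172 129 198 241 243 240 239 239 243 223 191 186 188 195
124 114 151 244 248 244 243 241 242 234 199 195 2
[... 1933 characters left out ...]
 244 247 243 202 186 189 188
120 116 189 255 255 254 252 252 250 249 247 247 246 246 245 242 242 247 252 198 170 187 190 191
121 110 225 220 251 246 245 245 244 243 244 244 243 245 244 243 244 249 237 169 151 184 189 190
122 110 171 205 219 249 246 242 243 244 245 244 241 244 248 247 254 233 169 182 187 189 188 188
126 116 173 214 227 229 230 246 254 254 253 250 247 250 254 248 187 158 193 166 176 188 192 190
124 115 171 215 232 242 245 235 234 229 224 221 215 202 194 187 197 191 156 156 175 189 189 189
117  93 197 216 232 237 254 200 209 237 237 211 231 206 198 216 228 164 150 155 162 189 189 185
139 211 204 214 231 238 250 237 203 218 226 199 244 215 184 208 193 185 168 142  94 162 187 187
```

```bash
python3 -c "
from h import *
c=shot('side')
def a(p,q):
  d=(onz(c,*q,.141)-onz(c,*p,.141))[:2];return (np.degrees(np.arctan2(d[1],d[0]))%360).round(1)
print(a((335,184.3),(332.3,179.9)),a((334.5,184.6),(326.5,185.3)))
o=np.array([.5327,.0178,.141]);p0=proj(c,o)
for k in range(9):
  t=np.radians(118.5+20*k);print(k,(proj(c,o+.02*np.array([np.cos(t),np.sin(t),0]))-p0).round(2))
im=cv2.imread('pics/side0.png').astype(int).sum(2)//3
print('\n'.join(' '.join('%3d'%x for x in q) for q in im[178:196,324:348]))
"
```

```text
121.0 198.5
0 [-2.72 -5.08]
1 [-5.31 -4.22]
2 [-7.29 -2.85]
3 [-8.41 -1.13]
4 [-8.51  0.75]
5 [-7.59  2.55]
6 [-5.74  4.06]
7 [-3.17  5.08]
8 [-0.2   5.48]
121 119 121 121 122 123 115 102 106 111 113 108 105 102 105 111 110 111 111 111 113 113 112 110
123 119 120 119 121 119 118 111  97  96  98  97  94  93  94 102 105 109 115 111 110 111 111 111
119 120 122 120 115 109 106 128 182 184 227 228 228 227 163  97  90 101 108 110 111 112 113 112
123 121 119 115 103 162 249 254 250 249 247 247 247 246 251 255 240 150 100 105 109 111 113 115
121 119 118 103 182 247 246 240 238 237 238 239 238 239 241 244 248 255 182 102 104 111 112 112
120 115 111 181 244 244 240 239 240 242 245 215 237 240 236 234 236 244 255 174  96 108 109 114
112 108  98 241 244 239 237 237 238 234 202 190 204 238 241 239 238 240 246 206 127 104 111 112
216 198 215 243 241 238 238 238 242 240 141 111 182 219 235 238 239 240 245 248 163 103 111 109
188 183 188 237 242 239 239 240 246 224 109 200 176 234 240 237 235 236 240 243 174 112 110 109
188 179 193 240 242 239 239 243 254 169  43 245 250 242 239 238 240 242 250 224 143 111 116 112
190 181 235 216 241 239 240 246 224 113  71 241 245 241 240 240 242 246 230 178 124 112 119 117
189 183 194 190 211 249 246 245 158  42 196 245 243 240 241 238 252 232 169 154 130 112 115 117
189 185 198 215 204 222 230 248 230 141 245 250 244 247 249 248 188 154 151 165 136 115 119 116
187 184 198 209 221 213 229 234 231 230 223 217 213 196 192 186 163 213 191 172 137 116 118 119
187 159 202 212 222 213 166 183 241 236 207 230 219 201 237 163 153 180 178 165 118 112 116 116
191 179 167 202 222 212 170 184 240 214 191 246 191 177 233 190 153 180 166 159 156 139 121 115
201 206 208 211 223 212 170 191 241 225 196 242 190 183 242 195 123 171 167 173 156 137 124 117
133 116 182 208 223 213 172 198 242 226 193 241 207 184 230 174 115 159 167 165 114 122 137 124
```

The rib slope gives 121° at the stop and 198.5° now, so exactly four clicks. Next I fetch the board.

Call:
{"op": "servo_tool", "data": {
  "increments": [
    [0.0415,0.0012,0,0,0,0,-1],
    [0.0415,0.0012,0,0,0,0,-1],
    [0.0415,0.0012,0,0,0,0,-1],
    [0.0415,0.0013,0,0,0,0,-1],
    [0.0415,0.0013,0,0,0,0,-1],
    [0,0,0,0,0,-10,-1],
    [0,0,0.03,0,0,-10,-1],
    [0,0,0.04,0,0,-10.2,-1],
    [0,0,0.03,0,0,0,-1],
    [0,0,0.02,0,0,0,-1],
    [0,0,0,0,0,0,-1],
    [0,0,0,0,0,0,-1]
  ]
}}

```text
time_s: 21.38
tcp_pos: [0.4858, 0.2201, 0.0986]
eef_rot: [0.382, 0.924, 0.0, 0.0]
wrist_force: [0.3, -0.3, -0.8]
gripper_width: 0.998
grip_force: 0.0
```

```bash
python3 -c "
from h import *
plan(.4855,.2205,.0182,45)"
```

```text
t 21.38 tcp [0.4858 0.2201 0.0986] yawY 45.03 zax [ 4.e-04  0.e+00 -1.e+00] F [ 0.3 -0.3 -0.8] M [-0.017  0.011  0.051] w 87.8 g 0.0 q [ 0.3   0.44  1.8  -0.    0.9  -0.49]
shift [0.0005 0.0001 0.0804] turn 0.03
```

Call:
{"op": "servo_tool", "data": {
  "increments": [
    [0.0005,0,0.03,0,0,0,-1],
    [0,0,0.03,0,0,0,-1],
    [0,0,0.015,0,0,0,-1],
    [0,0,0.005,0,0,0,-1],
    [0,0,0,0,0,0,-1],
    [0,0,0,0,0,0,-0.2],
    [0,0,0,0,0,0,0.3],
    [0,0,0,0,0,0,0.3],
    [0,0,0,0,0,0,0.3],
    [0,0,0,0,0,0,0.3]
  ],
  "force": 20
}}

```text
time_s: 22.62
tcp_pos: [0.4851, 0.2203, 0.0183]
eef_rot: [0.382, 0.924, 0.0, 0.0]
wrist_force: [-0.2, 0.1, 2.4]
gripper_width: 0.563
grip_force: 19.9
```

```bash
python3 -c "
from h import *
plan(.4855,.2205,.0182,45)"
```

```text
t 22.62 tcp [0.4851 0.2203 0.0183] yawY 45.03 zax [ 1.e-04 -0.e+00 -1.e+00] F [-0.2  0.1  2.4] M [-0.036  0.067  0.035] w 49.6 g 19.9 q [ 0.3   0.56  1.86 -0.    0.72 -0.49]
shift [-0.0001  0.0004  0.0001] turn 0.03
```

Call:
{"op": "servo_tool", "data": {
  "increments": [
    [0,0,-0.01,0,0,0,0.3],
    [0,0,-0.03,0,0,0,0.3],
    [0,0,-0.03,0,0,0,0.3],
    [0,0,-0.01,0,0,0,0.3],
    [0,0,0,0,0,5.5,0.3],
    [0,0,0,0,0,5.5,0.3],
    [0,0,0,0,0,5.6,0.3],
    [0,0,0,0,0,0,0.3]
  ]
}}

```text
time_s: 23.62
tcp_pos: [0.4846, 0.2202, 0.0977]
eef_rot: [0.511, 0.859, -0.0, -0.0]
wrist_force: [0.5, 0.4, -0.3]
gripper_width: 0.566
grip_force: 19.9
```

```bash
python3 -c "
from h import *
plan(.459,.1536,.055,28.4)"
```

```text
t 23.62 tcp [0.4846 0.2202 0.0977] yawY 28.48 zax [-9.e-04 -3.e-04 -1.e+00] F [ 0.5  0.4 -0.3] M [-0.05   0.064 -0.013] w 49.8 g 19.9 q [ 0.3   0.44  1.81 -0.    0.9  -0.2 ]
shift [-0.0463 -0.0542  0.0428] turn 0.08
```

Call:
{"op": "servo_tool", "data": {
  "increments": [
    [0,-0.027,0,0,0,0,0.3],
    [0,-0.027,0,0,0,0,0.3],
    [-0.015,0,0,0,0,0,0.3],
    [-0.016,0,0.01,0,0,0,0.3],
    [-0.015,0,0.015,0,0,0,0.3],
    [0,0,0.016,0,0,0,0.3],
    [0,0,0,0,0,0,0.3],
    [0,0,0,0,0,0,0.3]
  ]
}}

```text
time_s: 24.62
tcp_pos: [0.4599, 0.1539, 0.0568]
eef_rot: [0.512, 0.859, -0.0, -0.0]
wrist_force: [0.0, -0.3, -0.3]
gripper_width: 0.564
grip_force: 19.9
```

```bash
python3 -c "
from h import *
plan(.459,.1536,.0485,28.4)
a=shot('side','s10.png')['color'];t=shot('top','t10.png')['color']
b=cv2.resize(a[150:240,280:370,::-1],(400,400),interpolation=2);d=cv2.resize(t[150:230,260:340,::-1],(400,400),interpolation=2)
cv2.imwrite('pics/z10.png',np.hstack([b,d]))"
```

```text
t 24.62 tcp [0.4599 0.1539 0.0568] yawY 28.42 zax [-5.e-04 -1.e-04 -1.e+00] F [ 0.  -0.3 -0.3] M [-0.063  0.012  0.036] w 49.6 g 19.9 q [ 0.18  0.45  1.94 -0.    0.75 -0.32]
shift [ 0.0002 -0.0009  0.0083] turn 0.02
```

View pics/z10.png

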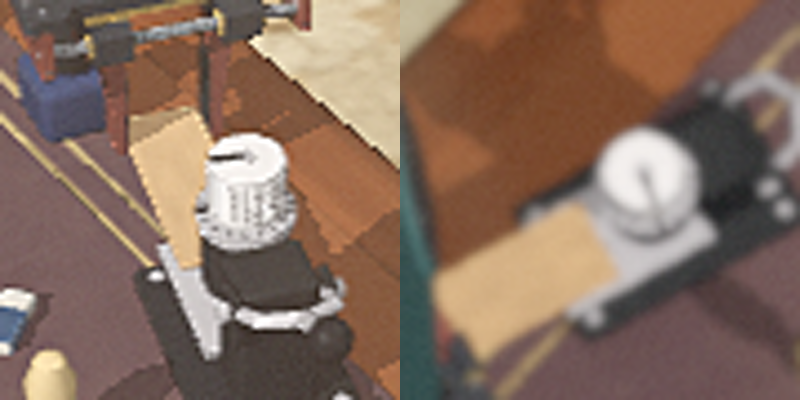

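The view shows the board over the front of the table, its far end at top crop (600,240), square with the base edge to within about 1°. I now have 11 picture views, one over the limit, so I'll use only numbers from here. I lower the board onto the table.

Call:
{"op": "servo_tool", "data": {
  "increments": [
    [0,-0.0009,0.004,0,0,0,0.3],
    [0,0,0.004,0,0,0,0.3],
    [0,0,0,0,0,0,0.3]
  ]
}}

```text
time_s: 25.1
tcp_pos: [0.4584, 0.1537, 0.0489]
eef_rot: [0.512, 0.859, -0.0, -0.0]
wrist_force: [0.4, -0.9, -0.2]
gripper_width: 0.563
grip_force: 19.9
```

```bash
python3 -c "
from h import *
plan(.459,.1536,.0483,28.4)
c=shot('top','t11.png');im=c['color'].astype(np.float32)
yaw=np.radians(-61.6);ex=np.array([np.cos(yaw),np.sin(yaw)]);ey=np.array([-ex[1],ex[0]]);o=np.array([.5327,.0178])
for X in(-.065,-.06,-.055,-.05,-.045):
  row=[]
  for Y in np.arange(-.05,.051,.0025):
    z=.03 if abs(Y)>.025 else .035
    p=proj(c,[*(o+ex*X+ey*Y),z]);v=cv2.getRectSubPix(im[...,0],(1,1),tuple(map(float,p)))[0,0],cv2.getRectSubPix(im[...,2],(1,1),tuple(map(float,p)))[0,0];row.append('%d/%d'%v)
  print(X,' '.join(row))
"
```

```text
t 25.1 tcp [0.4584 0.1537 0.0489] yawY 28.45 zax [-6.e-04 -2.e-04 -1.e+00] F [ 0.4 -0.9 -0.2] M [-0.023  0.023  0.05 ] w 49.5 g 19.9 q [ 0.18  0.47  1.95 -0.    0.73 -0.32]
shift [-0.0004  0.0005  0.0006] turn 0.05
-0.065 93/72 82/68 74/67 74/70 92/90 110/107 121/117 132/125 160/144 184/152 205/146 210/137 212/133 213/133 215/134 214/133 215/133 216/135 214/133 214/133 215/133 216/135 216/135 215/134 214/133 214/133 212/131 212/133 210/139 202/150 194/157 182/166 168/161 143/138 111/104 84/73 83/57 97/52 110/49 119/50 121/49
-0.06 92/72 81/69 74/71 96/93 130/127 154/151 169/166 169/164 173/161 186/157 203/145 209/136 213/134 214/134 214/134 215/135 218/137 218/137 217/135 216/134 215/134 216/134 216/134 215/134 214/134 213/132 214/133 214/136 212/142 201/151 194/158 183/170 176/170 155/152 129/125 99/93 86/65 94/53 109/50 118/49 121/48
-0.055 89/72 77/66 72/67 80/78 101/99 121/119 132/129 144/138 162/147 180/149 202/142 210/136 212/133 213/131 213/132 215/134 217/135 219/136 219/137 218/137 215/134 215/134 215/135 215/134 215/134 214/133 214/134 214/136 212/141 196/148 187/153 173/159 160/153 137/133 108/104 84/78 77/59 88/48 106/46 116/45 121/47
-0.05 89/71 76/63 62/59 62/61 65/65 71/71 79/77 107/98 145/125 178/141 201/137 210/133 212/132 213/131 213/131 214/133 217/134 218/136 218/137 216/135 213/131 212/131 212/132 213/132 215/134 214/133 214/133 213/135 207/138 193/145 183/151 171/156 153/146 123/118 87/84 69/61 72/49 90/47 108/46 117/46 122/47
-0.045 90/72 75/63 65/60 61/60 60/61 62/64 73/73 104/97 144/124 179/141 204/141 210/137 212/133 212/132 212/131 213/132 215/133 216/133 215/134 213/132 211/131 210/130 212/131 213/131 213/131 214/133 214/134 212/134 205/137 190/143 181/149 169/156 150/145 121/117 84/81 65/58 70/47 91/46 107/43 118/47 122/48
```

Call:
{"op": "servo_tool", "data": {
  "increments": [
    [0,0.0015,0.0006,0,0,0.5,0.3],
    [0,0,0,0,0,0,0.3],
    [-0.008,0,0,0,0,0,0.3],
    [-0.01,0,0,0,0,0,0.3],
    [-0.01,0,0,0,0,0,0.3],
    [-0.01,0,0,0,0,0,0.3],
    [-0.008,0,0,0,0,0,0.3],
    [-0.004,0,0,0,0,0,0.3],
    [0,0,0,0,0,0,0.3],
    [0,0,0,0,0,0,0.3]
  ]
}}

```text
time_s: 26.4
tcp_pos: [0.4832, 0.1104, 0.0485]
eef_rot: [0.515, 0.857, -0.0, -0.0]
wrist_force: [0.8, 0.5, 0.3]
gripper_width: 0.559
grip_force: 19.9
```

```bash
cat > prof.py <<'E'
from h import *
yaw=np.radians(-62.1);ex=np.array([np.cos(yaw),np.sin(yaw)]);ey=np.array([-ex[1],ex[0]]);o=np.array([.5327,.0178])
def prof(c):
    im=c['color'].astype(np.float32);Y=np.arange(-.045,.0451,.0005)
    for X in(-.064,-.056,-.048,-.04,-.034,-.028):
        S=[];B=[]
        for y in Y:
            g=lambda z:[float(cv2.getRectSubPix(np.ascontiguousarray(im[...,k]),(1,1),tuple(map(float,proj(c,[*(o+ex*X+ey*y),z]))))[0,0]) for k in(0,2)]
            a=g(.035);S.append(a[0]-a[1]);B.append(g(.03)[1])
        S=np.array(S);B=np.array(B)
        i=len(Y)//2;r=np.flatnonzero(S[i:]<42);l=np.flatnonzero(S[:i][::-1]<42)
        tl=[y for y,b in zip(Y,B) if y<-.02 and b>110];th=[y for y,b in zip(Y,B) if y>.02 and b>110]
        print(X,'board',Y[i-l[0]].round(4) if len(l) else None,Y[i+r[0]].round(4) if len(r) else None,'table',round(min(tl),4) if tl else None,round(max(th),4) if th else None)
E
python3 -c "
from prof import *
plan(.4867,.1045,.0483,27.9)
s=arm.read_state()['tcp_pos'][:2]-o;print('press frame',(s@ex).round(4),(s@ey).round(4))
prof(shot('top'))"
```

```text
t 26.4 tcp [0.4832 0.1104 0.0485] yawY 27.94 zax [-3.e-04 -0.e+00 -1.e+00] F [0.8 0.5 0.3] M [-0.064  0.043 -0.005] w 49.2 g 19.9 q [ 0.09  0.48  1.92 -0.    0.74 -0.4 ]
shift [-0.0068  0.0003  0.0002] turn 0.04
press frame -0.105 -0.0004
-0.064 board -0.0255 0.018 table -0.0385 None
-0.056 board -0.0255 0.025 table -0.0405 0.027
-0.048 board -0.0255 0.025 table -0.032 0.0315
-0.04 board -0.026 0.025 table -0.0325 0.031
-0.034 board -0.026 0.0235 table -0.0325 0.0305
-0.028 board -0.026 0.0115 table -0.0325 0.0305
```

Call:
{"op": "servo_tool", "data": {
  "increments": [
    [-0.003,0,0,0,0,0,0.3],
    [-0.003,0,0,0,0,0,0.3],
    [-0.001,0,0,0,0,0,0.3],
    [0,0,0,0,0,0,0.3]
  ]
}}

```text
time_s: 26.95
tcp_pos: [0.4856, 0.1051, 0.0483]
eef_rot: [0.516, 0.857, 0.0, -0.001]
wrist_force: [-1.4, 7.6, 0.3]
gripper_width: 0.565
grip_force: 19.9
```

Call:
{"op": "servo_tool", "data": {
  "increments": [
    [-0.001,0,0,0,0,0,0.3],
    [0,0,0,0,0,0,0.3]
  ]
}}

```text
time_s: 27.2
tcp_pos: [0.4854, 0.1047, 0.0483]
eef_rot: [0.516, 0.857, 0.0, -0.002]
wrist_force: [-3.6, 9.3, 1.8]
gripper_width: 0.567
grip_force: 19.9
```

Call:
{"op": "servo_tool", "data": {
  "increments": [
    [-0.001,0,0,0,0,0,0.3],
    [0,0,0,0,0,0,0.3]
  ]
}}

```text
time_s: 27.45
tcp_pos: [0.4852, 0.1043, 0.0482]
eef_rot: [0.516, 0.857, 0.0, -0.003]
wrist_force: [-5.2, 12.5, 2.5]
gripper_width: 0.567
grip_force: 20.0
```

Call:
{"op": "servo_tool", "data": {
  "increments": [
    [-0.001,0,0,0,0,0,0.3],
    [0,0,0,0,0,0,0.3]
  ]
}}

```text
time_s: 27.7
tcp_pos: [0.485, 0.1039, 0.0482]
eef_rot: [0.516, 0.856, 0.0, -0.003]
wrist_force: [-6.2, 15.5, 3.2]
gripper_width: 0.562
grip_force: 20.0
```

Call:
{"op": "servo_tool", "data": {
  "increments": [
    [0.003,0,0,0,0,0,0.3],
    [0,0,0,0,0,0,0.3],
    [0,0,0,0,0,0,0.1],
    [0,0,0,0,0,0,0],
    [0,0,0,0,0,0,-0.4],
    [0,0,0,0,0,0,-1],
    [0,0,0,0,0,0,-1],
    [0,0,0,0,0,0,-1]
  ]
}}

```text
time_s: 28.7
tcp_pos: [0.487, 0.1039, 0.0486]
eef_rot: [0.516, 0.857, 0.0, 0.0]
wrist_force: [0.1, -0.1, 0.9]
gripper_width: 0.976
grip_force: 0.0
```

```bash
python3 -c "
from prof import *
plan(.4867,.1045,.1,27.9)
prof(shot('top','t12.png'))"
```

```text
t 28.7 tcp [0.487  0.1039 0.0486] yawY 27.92 zax [ 3.e-04 -2.e-04 -1.e+00] F [ 0.1 -0.1  0.9] M [ 0.007  0.004 -0.01 ] w 85.9 g 0.0 q [ 0.07  0.48  1.92 -0.    0.74 -0.42]
shift [ 0.0006  0.0001 -0.0514] turn 0.02
-0.064 board -0.026 0.004 table -0.0385 None
-0.056 board -0.0255 0.0165 table -0.0405 None
-0.048 board -0.0255 0.024 table -0.032 0.0245
-0.04 board -0.0255 0.025 table -0.0325 0.0305
-0.034 board -0.0255 0.0235 table -0.0325 0.0305
-0.028 board -0.0255 0.012 table -0.0325 0.03
```

Call:
{"op": "servo_tool", "data": {
  "increments": [
    [0,0,-0.03,0,0,0,-1],
    [0,0,-0.05,0,0,0,-1],
    [0,0,-0.06,0,0,0,-1],
    [0.04,0,-0.05,0,0,0,-1],
    [0.06,0,0,0,0,0,-1],
    [0.06,0,0,0,0,0,-1],
    [0.06,0,0,0,0,0,-1],
    [0.05,0,0,0,0,0,-1],
    [0,0,0,0,0,0,-1],
    [0,0,0,0,0,0,-1]
  ]
}}

```text
time_s: 30.0
tcp_pos: [0.3607, 0.3414, 0.2372]
eef_rot: [0.515, 0.857, -0.0, 0.0]
wrist_force: [0.4, 0.5, 0.1]
gripper_width: 0.995
grip_force: 0.0
```

```bash
python3 -c "
from prof import *
plan(.4867,.1045,.1,27.9)
t=shot('top','t13.png');prof(t);c=shot('side','s13.png')
for c,z,(u,v) in((t,.035,(285,205)),):
  h=cv2.cvtColor(c['color'],cv2.COLOR_RGB2HSV);m=((h[...,0]>11)&(h[...,0]<24)&(h[...,1]>60)&(h[...,1]<130)&(h[...,2]>150)).astype(np.uint8)
  m[:180]=0;n,l,st,ce=cv2.connectedComponentsWithStats(m);k=l[v,u];print(st[k])
  W=np.array([onz(c,a,b,z)[:2] for b,a in np.argwhere(l==k)])-o;P=np.c_[W@ex,W@ey]*1000
  print('x range',P.min(0),P.max(0),cv2.minAreaRect(P.astype(np.float32)))
  for s in range(-110,-30,10):
    q=P[abs(P[:,0]-s)<4,1];print(s,q.min().round(1),q.max().round(1))
h=cv2.cvtColor(t['color'],cv2.COLOR_RGB2HSV).astype(int);g=t['color'].astype(int)
for n,k,f in(('bottle',(241,243),g[...,2]>g[...,0]+20),('eraser',(318,240),g[...,2]>g[...,0]+20),('seal',(344,221),(g[...,0]>170)&(g[...,1]>130))):
  u,v=k;q=np.argwhere(f[v-12:v+13,u-12:u+13]);print(n,q.mean(0)[::-1]+[u-12,v-12],len(q))
d=np.abs(cv2.imread('pics/top0.png').astype(int)-t['color'][...,::-1]).max(2);print('case diff',(d[215:265,375:440]>40).sum())
im=c['color'] if 0 else shot('side')['color'].astype(int).sum(2)//3
print('\n'.join(' '.join('%3d'%x for x in q) for q in im[180:190,324:342]))
"
```

```text
t 30.0 tcp [0.3607 0.3414 0.2372] yawY 27.99 zax [ 0.e+00 -8.e-04 -1.e+00] F [0.4 0.5 0.1] M [-0.033 -0.013  0.019] w 87.6 g 0.0 q [ 0.62  0.21  1.73 -0.    1.2   0.13]
shift [-2.682e-01  2.000e-04  1.374e-01] turn 0.09
-0.064 board -0.0255 0.025 table -0.039 0.034
-0.056 board -0.0255 0.0255 table -0.0405 0.034
-0.048 board -0.0255 0.025 table -0.0325 0.032
-0.04 board -0.0255 0.025 table -0.0325 0.0315
-0.034 board -0.0255 0.0235 table -0.033 0.031
-0.028 board -0.0255 0.012 table -0.0325 0.03
[270 190  51  35 696]
x range [-136.35068914  -30.95608487] [20.34567147 27.05066444] ((-59.08269500732422, 0.707122802734375), (156.97207641601562, 56.904930114746094), 2.4376742839813232)
-110 -27.1 27.1
-100 -27.3 26.8
-90 -27.6 26.3
-80 -28.2 26.0
-70 -25.9 26.9
-60 -25.1 23.8
-50 -24.5 24.7
-40 -24.8 24.2
bottle [245.38953488 246.48837209] 172
eraser [317.09836066 240.06557377] 61
seal [344.74074074 220.92592593] 54
case diff 0
119 123 118 117 117 112 107 122 179 185 219 227 234 234 168 100  90  98
122 123 120 114 108 162 253 255 251 248 246 244 245 247 249 255 239 149
122 121 116 106 180 246 248 244 242 241 240 240 240 239 239 241 248 255
118 119 114 188 249 250 248 249 250 250 248 216 238 241 237 237 240 243
121 118 105 255 255 255 226 218 172 159 159 186 200 238 240 237 237 241
121 118  90  76  39  40  45  42  39  84 103 184 190 195 233 236 237 242
120 113 213 176 162 158 209 215 253 255 243 226 180 235 242 238 237 241
117 109 185 252 254 252 250 248 247 244 244 242 241 242 242 238 238 243
110 102 214 215 247 242 241 242 241 239 241 239 238 239 240 239 240 246
197 224 196 203 214 245 243 237 240 240 241 239 239 240 243 242 251 231
```

```bash
python3 -c "
from prof import *
t=shot('top');im=t['color'].astype(np.float32)
for y in(-.018,0,.018):
  print(y,[int(cv2.getRectSubPix(np.ascontiguousarray(im[...,1]),(1,1),tuple(map(float,proj(t,[*(o+ex*x+ey*y),.035]))))[0,0]) for x in np.arange(-.130,-.1059,.002)])
"
```

```text
-0.018 [86, 88, 93, 99, 115, 136, 155, 168, 173, 174, 174, 174, 175]
0 [83, 83, 85, 94, 114, 140, 161, 173, 180, 181, 181, 181, 181]
0.018 [74, 74, 77, 83, 103, 130, 155, 171, 179, 180, 180, 180, 180]
```

```bash
python3 -c "
from bench import arm
print(arm.hand_in())"
```

```text
the job is handed in; nothing more can be done
None
```

The job is handed in: knob four clicks back from the stop, board flat, centred and square against the column (near end within about 1 mm of home by camera), and bottle, eraser, seal and case unmoved at 30 s; however, I viewed 11 pictures, one over your limit of 10.

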